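# Sort the seasonings and the produce into their bays

## Robot

A 6-joint arm with a two-finger parallel gripper is mounted at the origin on a cart in front of the work surface, level with it; the furniture and walls round the work are solid. World frame = base frame: x ahead of the robot, y to its left, z up, the work surface at z = 0. Lengths are in m, angles in rad, forces in N, time in s.
With the tool pointing down it reaches from about 0.35 to 0.975 m from the base axis. Payload 7.1 kg.
Tool frame: the origin (TCP) lies at the very end of the fingers, on their centre line; the grasp point (between the pads) lies 19 mm behind it; x points along the fingers, z is the direction in which the jaws open and shut, and the axes are right-handed (so a half turn about x gives the same grasp; the last joint's range is limited). The gripper opens to 88 mm and grips with 3 to 60 N. Pads are 20 mm wide; open, the fingers measure 115 mm over their backs; the gripper's body (75 mm by 178 mm) begins 61 mm behind the grasp point.
Start: joints at [-1.181, 0.423, 1.63, -0, 1.089, -0.019], TCP at [0.248, -0.573, 0.223] pointing down, gripper open.
Joint ranges: [-3, 3], [-0.9, 2.11], [0.09, 2.58], [-1.31, 4.45], [0.11, 2.69], [-2.54, 2.54]. Speed limits (rad/s): [2.39, 2.39, 3.01, 3.14, 3.14, 3.14].

## Interface

Orientations are given as [roll, pitch, yaw] about the fixed x, y, z axes, in that order (R = Rz(yaw) Ry(pitch) Rx(roll)).
In Python, from plant import robot gives the robot as it stands.
- The arm moves only by the tool drive_tool, never from a script. Its argument "commands" is a list that holds one entry, the list of rows, each a list of 6 numbers: the shift along the tool's x, y, z normalised to -1 to 1, where 1 is 300 mm, then the turn, a rotation vector about the tool's x, y, z normalised to -1 to 1, where 1 is pi rad. In form: [[[x, y, z, ax, ay, az], ...]]. A call has exactly 10 rows; each row is the pose to reach, as a shift and turn from the pose measured when the call began, along the tool's axes at that moment, turning the shorter way round; what a row does not reach only later rows make up. A row lasts 1/12 s, in which the tool goes at most 41.7 mm and 7.16 degrees, less where a joint would pass 70% of its speed; a pose out of reach is approached as far as the arm can. A call with a number of a shift or a turn outside -1 to 1 is refused whole. A call with a gripper value outside its range is refused whole. "grip" is the closure, from 0 (fully open) to 1 (shut), set as the call begins (left out, the last holds). The fingers move at their own pace and stop on an object; the grip force is fixed at half the most. Time passes only in rows, so rows that repeat a pose let the fingers close, or fill a call up. It gives the time, the measured TCP pose, the force and the opening at its end, in the units of the state.
- robot.get_state(): the state, without advancing time (a new reading comes with each control period).
- robot.read_camera(name): name is "side" or "top" or "wrist"; returns (picture, depth): 384x512x3 uint8, red, green, blue; 384x512 float32, m along the optical axis (not along the pixel's ray), 0 where there is no reading.
- robot.camera_info(name): a dict with "K" (3x3 intrinsics, pixels), "dist_coeffs" ([k1, k2, p1, p2, k3] as OpenCV has them; the pictures are not rectified), "origin" and "attitude" of the camera in the world. Camera axes: x right, y down, z forward; pixel columns grow to the right and rows downward; lengths in m; the calibration is good to about 2 mm. A picture is of the moment at which its call begins: read the wrist's pose just before it. camera_info takes no time and is no camera call; for the wrist camera it gives the pose at the moment of the call.
- robot.hand_in(): hands the job in, once; it reports no verdict.
The state is a dict: "clock": time; "qpos": joint angles; "qvel": joint speeds; "joint_efforts": joint torques, N m; "eef_pos": TCP position; "ee_rot": TCP orientation; "contact_force": force on the tool from outside, world axes, zero at the start; "ft_torque": the same for the moment, N m; "gripper_width": finger opening in m.
Only numpy, scipy, OpenCV 4.12 (cv2) and the standard library are available. Lean on these libraries where they do the work, as an engineer would, in place of code of your own. Each camera call takes 0.05 s, during which the arm holds its last target. There are 200 camera calls.

## Task

Sort the things left on the worktop: stand the shaker upright in the middle bay of the wooden spice rack and the two red-capped spice jars upright in its end bays, one in each (either way round), and lay the lemon and the garlic in the blue tray, one in each bay. Leave the drinking glass and the flat tin standing where they are.

Things in the scene. Friction and masses are not known exactly. Their poses are not given: they have to be found in the camera images.
- spice_rack: Low light-wood rack fixed on the worktop, 206 x 70 x 20 mm (x, y, z), with a small brass pull bar at each end (10 mm more each way). Three square bays in a row along its x axis, centred at x = -67, 0 and +67 mm, y = 0; each bay is 63 x 62 mm inside. Walls and dividers 4 mm thick and 20 mm high, bay floor 4 mm above the worktop. Origin: centre of its underside; z up.
- produce_tray: Low blue enamelled tray with a white rim and divider, fixed on the worktop, 168 x 100 x 20 mm (x, y, z), one divider (6 mm wide at its top) across the middle makes two bays centred at x = -41 and +41 mm, y = 0; each bay is 78 x 92 mm inside. Walls 4 mm thick and rim and divider about 20 mm high, bay floor 4 mm above the worktop. Origin: centre of its underside; z up.
- red_label_jar: Round spice jar, glass with a reddish-brown label and a red cap; body 42 mm across, cap (from 85 mm up to the top) 45 mm across, 106 mm high, about 0.11 kg. Stands upright. Origin: centre of its underside; z up.
- green_label_jar: Round spice jar, glass with a green and yellow label and a red cap; body 42 mm across, cap (from 85 mm up to the top) 45 mm across, 106 mm high, about 0.11 kg. Stands upright. Origin: centre of its underside; z up.
- shaker: Round clear table shaker with a domed grey top, part filled with something grey; body 44 mm across up to 66 mm high, narrowing to a 34 mm top, 90 mm high in all, about 0.1 kg. Stands upright. Origin: centre of its underside; z up.
- lemon: Yellow lemon lying on its side, 76 mm long along its x axis, 57 mm wide along y, 59 mm high, thickest about 29 mm up, about 0.12 kg; it can roll about its long axis. Origin: centre of its underside; z up.
- garlic: Pale pinkish garlic bulb standing on its root, about 60 mm across and 60 mm high, widest about 20 to 25 mm up and tapering to the top, about 0.04 kg. Origin: centre of its underside; z up.
- glass: Clear drinking glass, 80 mm across the rim, 91 mm high; not part of the job, must stay where it is. Origin: centre of its underside; z up. It stands below the front of the wall cabinet: keep the wrist clear of that (front at world x = 0.61 m, underside 0.46 m above the worktop), for instance by leaning the wrist back towards the robot.
- flat_tin: Flat round unopened food tin, 86 mm across, 40 mm high, pale label; not part of the job, must stay where it is. Origin: centre of its underside; z up.

How it is judged:
At the end, for the whole second after the job is handed in: Shaker in the rack's middle bay, a spice jar in each end bay (within 18 mm of bay centre, underside below 12 mm, tilt under 0.12 rad); lemon and garlic in the tray, one per bay; all at rest. Glass and flat tin shifted under 30 mm, not tipped (((x of red_label_jar in the frame of spice_rack between 0.05 and 0.086 m and y of red_label_jar in the frame of spice_rack between -0.018 and 0.018 m and z of each of red_label_jar, green_label_jar in the frame of spice_rack below 0.012 m and x of green_label_jar in the frame of spice_rack between -0.086 and -0.05 m and y of green_label_jar in the frame of spice_rack between -0.018 and 0.018 m) or (x of green_label_jar in the frame of spice_rack between 0.05 and 0.086 m and y of green_label_jar in the frame of spice_rack between -0.018 and 0.018 m and z of each of green_label_jar, red_label_jar in the frame of spice_rack below 0.012 m and x of red_label_jar in the frame of spice_rack between -0.086 and -0.05 m and y of red_label_jar in the frame of spice_rack between -0.018 and 0.018 m)) and x of shaker in the frame of spice_rack between -0.018 and 0.018 m and y of shaker in the frame of spice_rack between -0.018 and 0.018 m and z of shaker in the frame of spice_rack below 0.012 m and ((x of lemon in the frame of produce_tray between 0.01 and 0.072 m and y of lemon in the frame of produce_tray between -0.038 and 0.038 m and z of each of lemon, garlic in the frame of produce_tray below 0.045 m and x of garlic in the frame of produce_tray between -0.072 and -0.01 m and y of garlic in the frame of produce_tray between -0.038 and 0.038 m) or (x of garlic in the frame of produce_tray between 0.01 and 0.072 m and y of garlic in the frame of produce_tray between -0.038 and 0.038 m and z of each of garlic, lemon in the frame of produce_tray below 0.045 m and x of lemon in the frame of produce_tray between -0.072 and -0.01 m and y of lemon in the frame of produce_tray between -0.038 and 0.038 m)) and angle between each of red_label_jar, green_label_jar, shaker's own z axis and vertical below 0.12 rad and linear speed of each of red_label_jar, green_label_jar, shaker, lemon, garlic below 0.03 m/s); the robot touches nothing.
It fails at once if the drinking glass is shifted more than 30 mm or tipped (distance of glass from where it was at the start of the episode above 0.03 m or angle between glass's own z axis and vertical above 0.35 rad).
It fails at once if the flat tin is shifted more than 30 mm or tipped (distance of flat_tin from where it was at the start of the episode above 0.03 m or angle between flat_tin's own z axis and vertical above 0.35 rad).
It also fails if it takes over 138 s, if anything falls off the work surface, if the arm or the gripper's body presses on something with over 40 N, if the wrist force passes 120 N, or if a joint passes its speed limit or range.

## Working session

There is one attempt and no reset: what is moved stays moved. The work goes in short steps, Python scripts to look and compute and a tool call to move; the robot and the scene stay as the last step left them, time stands still between calls to the robot, and variables do not carry over. Pictures are saved under pics/ and viewed, about 12 in all and at most 16, crops included, and the job is handed in when it is done.

Besides the shell and the picture viewer there is one more tool, called after "Call:" as name(argument=value, ...) on one line, values as JSON. drive_tool: Moves the arm, as the interface text tells. Scaled input: -1 to 1 covers 300 mm each way for a shift and pi rad each way for a turn. Its arguments: {"type":"object","properties":{"commands":{"type":"array","items":{"type":"array","items":{"type":"array","items":{"type":"number"}}}},"grip":{"type":"number"}},"required":["commands"]}

```bash
ls; mkdir -p pics
cat > h.py <<'E'
import numpy as np, cv2
from plant import robot
from scipy.spatial.transform import Rotation as R
def cam(n):
    i=robot.camera_info(n); im,d=robot.read_camera(n); return im,d,i
def rot(a):
    a=np.array(a,float)
    return a if a.shape==(3,3) else (R.from_quat(a).as_matrix() if a.size==4 else R.from_euler('xyz',a).as_matrix())
def cloud(d,i):
    h,w=d.shape; u,v=np.meshgrid(np.arange(w),np.arange(h))
    p=cv2.undistortPoints(np.stack([u,v],-1).reshape(-1,1,2).astype(np.float64),np.array(i['K'],float),np.array(i['dist_coeffs'],float)).reshape(h,w,2)
    P=np.dstack([p,np.ones((h,w))])*d[...,None]
    W=P@rot(i['attitude']).T+np.array(i['origin']); W[d==0]=np.nan
    return W
E
python3 - <<'E'
from h import *
print(robot.get_state())
for n in ['top','side','wrist']:
    im,d,i=cam(n); print(n,i)
    np.savez(f'pics/{n}0.npz',im=im,d=d,W=cloud(d,i))
    cv2.imwrite(f'pics/{n}0.png',im[...,::-1])
E
```

```text
pics
{'clock': 0.0, 'qpos': array([-1.18097202e+00,  4.23822817e-01,  1.63071954e+00, -2.27469243e-05,
        1.08859017e+00, -1.90276173e-02]), 'qvel': array([ 0.00026265, -0.00049354,  0.00084876,  0.00243819, -0.00109087,
       -0.00099791]), 'joint_efforts': array([-1.85556373e-04, -5.44625938e+01, -2.73666161e+01,  6.44758064e-02,
        2.27202749e-02, -1.06764198e-04]), 'eef_pos': array([ 0.24825688, -0.57295528,  0.22190135]), 'ee_rot': array([3.1356413 , 1.56925632, 1.97370746]), 'contact_force': array([-0.08557323, -0.65739842,  0.52878512]), 'ft_torque': array([ 0.00304799, -0.00149956, -0.00800592]), 'gripper_width': 0.08788056559432329}
top {'K': array([[430.45868707,   0.        , 252.84680905],
       [  0.        , 430.45868707, 194.71810074],
       [  0.        ,   0.        ,   1.        ]]), 'dist_coeffs': array([-0.16550746,  0.        ,  0.        ,  0.        ,  0.        ]), 'origin': array([ 0.39718004, -0.0393118 ,  0.92813324]), 'attitude': array([-2.9706717 , -0.03365575, -1.56380807])}
side {'K': array([[437.72652673,   0.        , 259.26099297],
       [  0.        , 437.72652673, 192.09200985],
       [  0.        ,   0.        ,   1.        ]]), 'dist_coeffs': array([0.00231479, 0.        , 0.        , 0.        , 0.        ]), 'origin': array([0.20576762, 0.8147665 , 0.63653683]), 'attitude': array([-2.12167685, -0.00490937, -2.75505453])}
wrist {'K': array([[325.92329884,   0.        , 257.04215414],
       [  0.        , 325.92329884, 194.69178582],
       [  0.        ,   0.        ,   1.        ]]), 'dist_coeffs': array([-0.01203046,  0.        ,  0.        ,  0.        ,  0.        ]), 'origin': array([ 0.32503047, -0.54071265,  0.38335697]), 'attitude': array([ 2.83798153e+00,  7.33132063e-04, -1.16322633e+00])}
```

View pics/top0.png

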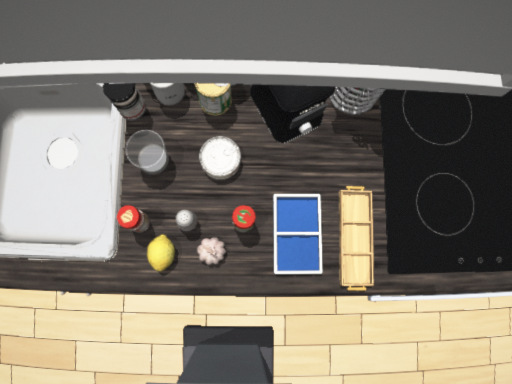

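View pics/side0.png

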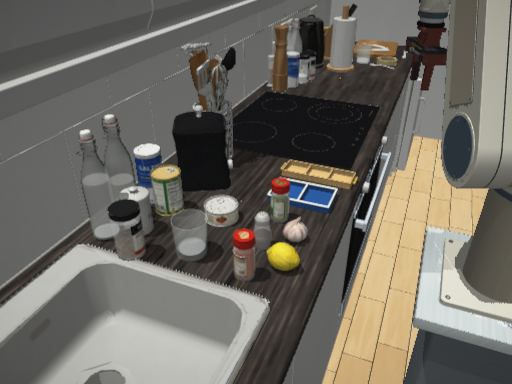

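The top view shows the red-label jar at (130,217), shaker (186,218), green jar (244,217), lemon (161,253), garlic (211,250), tray (298,234), rack (356,238), tin (220,158) and glass (148,150). The side view agrees. Next I measure them with the depth images.

Run:
```python
from h import *
z=np.load('pics/top0.npz'); im,W=z['im'],z['W']; 
zs=np.load('pics/side0.npz'); Ws=zs['W'].reshape(-1,3)
hsv=cv2.cvtColor(im,cv2.COLOR_RGB2HSV)
print('table z',np.nanmedian(W[270:285,150:250,2]))
def box(n,u0,v0,u1,v1,zl,zh=1):
    P=W[v0:v1,u0:u1].reshape(-1,3); P=P[(P[:,2]>zl)&(P[:,2]<zh)]
    if len(P)<5: print(n,'few'); return
    lo,hi=np.percentile(P,2,0),np.percentile(P,98,0)
    print(n,len(P),'mid',((lo+hi)/2).round(3),'ext',(hi-lo).round(3),'zmax',P[:,2].max().round(3))
box('redjar cap',112,200,150,240,.09,.13)
box('shaker',172,203,202,240,.06,.12)
box('greenjar cap',228,200,262,240,.09,.13)
box('lemon',142,232,180,275,.02,.08)
box('garlic',192,232,230,270,.012,.08)
box('tin',195,134,245,184,.03,.06)
box('glass',120,125,175,180,.02,.12)
box('tray',268,188,328,280,.012,.04)
box('rack',333,183,380,294,.012,.04)
# side clouds around
for n,c,zl in [('red',None,0)]: pass
def minrect(u0,v0,u1,v1,zl,zh,n):
    P=W[v0:v1,u0:u1].reshape(-1,3); P=P[(P[:,2]>zl)&(P[:,2]<zh)][:,:2]
    print(n,cv2.minAreaRect((P*1000).astype(np.float32)))
minrect(268,188,328,280,.013,.03,'tray'); minrect(333,192,380,286,.013,.03,'rack')
m=(hsv[...,0]>20)&(hsv[...,0]<35)&(hsv[...,1]>150); m[:232]=0;m[275:]=0;m[:,:140]=0;m[:,182:]=0
P=W[m]; P=P[P[:,2]>.01][:,:2]; print('lemon',cv2.minAreaRect((P*1000).astype(np.float32)))
def side(n,x,y,r,zl,zh):
    P=Ws[(np.hypot(Ws[:,0]-x,Ws[:,1]-y)<r)&(Ws[:,2]>zl)&(Ws[:,2]<zh)]
    if len(P): print('side',n,len(P),((np.percentile(P,2,0)+np.percentile(P,98,0))/2).round(3),np.ptp(P,0).round(3))
for n,u,v,zl in [('red',130,217,.08),('sh',186,218,.04),('gr',244,217,.08),('lem',161,253,.015),('gar',211,250,.015)]:
    c=np.nanmedian(W[v-3:v+4,u-3:u+4].reshape(-1,3),0); side(n,c[0],c[1],.045,zl,.13)
```

```text
table z -0.001213569413313964
redjar cap 437 mid [0.494 0.175 0.1  ] ext [0.041 0.04  0.016] zmax 0.109
shaker 241 mid [0.496 0.068 0.081] ext [0.031 0.03  0.015] zmax 0.092
greenjar cap 425 mid [ 0.497 -0.047  0.101] ext [0.041 0.039 0.014] zmax 0.11
lemon 725 mid [0.428 0.121 0.044] ext [0.064 0.049 0.028] zmax 0.06
garlic 561 mid [0.434 0.018 0.039] ext [0.052 0.049 0.029] zmax 0.061
tin 1232 mid [0.635 0.004 0.036] ext [0.079 0.075 0.008] zmax 0.042
glass 882 mid [0.634 0.153 0.057] ext [0.077 0.075 0.069] zmax 0.093
tray 824 mid [ 0.473 -0.163  0.019] ext [0.168 0.102 0.007] zmax 0.024
rack 749 mid [ 0.465 -0.293  0.017] ext [0.221 0.071 0.009] zmax 0.024
tray ((472.7710266113281, -164.24813842773438), (169.3791046142578, 102.77584838867188), 0.9333695769309998)
rack ((463.7381286621094, -293.34503173828125), (71.5730209350586, 202.72564697265625), 88.86805725097656)
lemon ((428.171142578125, 125.98236083984375), (72.35120391845703, 41.27622985839844), 1.2725188732147217)
side red 429 [0.495 0.179 0.094] [0.044 0.047 0.028]
side sh 354 [0.497 0.076 0.065] [0.037 0.033 0.049]
side gr 285 [ 0.498 -0.047  0.094] [0.044 0.048 0.028]
side lem 686 [0.428 0.131 0.038] [0.074 0.048 0.045]
side gar 408 [0.434 0.027 0.036] [0.054 0.045 0.046]
```

Positions agree between the two views and match the given sizes. Helper for converting a world target into move units:

```bash
cat >> h.py <<'E'
def go(p,zdir=None,yaw=0):
    s=robot.get_state(); M=rot(s['ee_rot'])
    x=np.array([0,0,-1.]); z=np.array(zdir if zdir is not None else M[:,2],float); z[2]=0; z/=np.linalg.norm(z); y=np.cross(z,x)
    T=np.stack([x,y,z],1)
    r=R.from_matrix(M.T@T).as_rotvec()/np.pi
    print('shift',(M.T@(np.array(p)-s['eef_pos'])/.3).round(3),'turn',r.round(3),'t',round(s['clock'],2))
    return M
E
python3 - <<'E'
from h import *
for z in ([0,1,0],[0,-1,0]): M=go([.495,.177,.25],z)
print(M.round(3))
E
```

```text
shift [-0.091  1.748 -1.968] turn [-0.87 -0.   -0.  ] t 0.15
shift [-0.091  1.748 -1.968] turn [ 0.13 -0.    0.  ] t 0.15
[[-0.     0.918  0.398]
 [ 0.001  0.398 -0.918]
 [-1.     0.    -0.001]]
```

Call:
drive_tool(commands=[[[0,0.87,-0.98,0.13,0,0],[0,0.87,-0.98,0.13,0,0],[0,0.87,-0.98,0.13,0,0],[0,0.87,-0.98,0.13,0,0],[0,0.87,-0.98,0.13,0,0],[0,0.87,-0.98,0.13,0,0],[0,0.87,-0.98,0.13,0,0],[0,0.87,-0.98,0.13,0,0],[0,0.87,-0.98,0.13,0,0],[0,0.87,-0.98,0.13,0,0]]], grip=0)

```text
clock: 0.98
eef_pos: [0.3709, -0.1959, 0.2223]
ee_rot: [-2.764, 1.568, 1.95]
contact_force: [-0.5, 0.3, -0.9]
gripper_width: 0.0877
```

Run:
```python
from h import *
M=go([.495,.177,.25],[0,-1,0])
print(M.round(3),robot.get_state()['eef_pos'],robot.get_state()['qpos'])
```

```text
shift [-0.09   0.416 -1.242] turn [ 0.001 -0.001  0.   ] t 0.98
[[-0.001  1.     0.002]
 [ 0.002  0.002 -1.   ]
 [-1.    -0.001 -0.002]] [ 0.37092605 -0.19592481  0.22230103] [-5.15448541e-01  1.16312160e-01  2.06008920e+00  1.84438311e-03
  9.67084525e-01  1.05223445e+00]
```

Call:
drive_tool(commands=[[[0,0.41,-1,0,0,0],[0,0.41,-1,0,0,0],[0,0.41,-1,0,0,0],[0,0.41,-1,0,0,0],[0,0.41,-1,0,0,0],[0,0.41,-1,0,0,0],[0,0.41,-1,0,0,0],[0,0.41,-1,0,0,0],[0,0.41,-1,0,0,0],[0,0.41,-1,0,0,0]]])

```text
clock: 1.82
eef_pos: [0.4934, 0.1059, 0.2225]
ee_rot: [-2.533, 1.568, 2.185]
contact_force: [-0.5, -1.2, -0.8]
gripper_width: 0.0876
```

Call:
drive_tool(commands=[[[0,0.005,-0.12,0,0,0],[0,0.005,-0.237,0,0,0],[0,0.005,-0.237,0,0,0],[0,0.005,-0.237,0,0,0],[0.12,0.005,-0.237,0,0,0],[0.24,0.005,-0.237,0,0,0],[0.36,0.005,-0.237,0,0,0],[0.48,0.005,-0.237,0,0,0],[0.56,0.005,-0.237,0,0,0],[0.603,0.005,-0.237,0,0,0]]])

```text
clock: 2.65
eef_pos: [0.4919, 0.1745, 0.0387]
ee_rot: [-1.578, 1.564, 3.138]
contact_force: [-1.0, -1.2, -0.3]
gripper_width: 0.0879
```

Call:
drive_tool(commands=[[[0,0,0,0,0,0],[0,0,0,0,0,0],[0,0,0,0,0,0],[0,0,0,0,0,0],[0,0,0,0,0,0],[0,0,0,0,0,0],[0,0,0,0,0,0],[0,0,0,0,0,0],[0,0,0,0,0,0],[0,0,0,0,0,0]]], grip=1)

```text
clock: 3.48
eef_pos: [0.4925, 0.1748, 0.0395]
ee_rot: [-1.648, 1.566, 3.068]
contact_force: [-0.7, 0.5, 7.1]
gripper_width: 0.0441
```

Call:
drive_tool(commands=[[[-0.06,0,0,0,0,0],[-0.16,0,0,0,0,0],[-0.28,0,0,0,0,0],[-0.4,0,0,0,0,0],[-0.5,0,0,0,0,0],[-0.52,0.03,0.1,0,0,0],[-0.52,0.06,0.2,0,0,0],[-0.52,0.08,0.32,0,0,0],[-0.52,0.1,0.45,0,0,0],[-0.52,0.12,0.58,0,0,0]]])

```text
clock: 4.32
eef_pos: [0.5297, -0.0005, 0.1953]
ee_rot: [-1.642, 1.566, 3.076]
contact_force: [-0.2, -0.1, -2.4]
gripper_width: 0.0442
```

Call:
drive_tool(commands=[[[0,0.005,0.13,0,0,0],[0,0.005,0.26,0,0,0],[0,0.005,0.39,0,0,0],[0,0.005,0.52,0,0,0],[0,0.005,0.65,0,0,0],[0,0.005,0.77,0,0,0],[0,0.005,0.88,0,0,0],[0,0.005,0.95,0,0,0],[0,0.005,0.975,0,0,0],[0,0.005,0.975,0,0,0]]])

```text
clock: 5.15
eef_pos: [0.5323, -0.2943, 0.1948]
ee_rot: [-1.661, 1.565, 3.055]
contact_force: [-0.9, 0.5, -0.5]
gripper_width: 0.0439
```

Run:
```python
from h import *
im,d,i=cam('wrist'); W=cloud(d,i); print(robot.get_state()['eef_pos'])
cv2.imwrite('pics/w1.png',im[...,::-1]); np.savez('pics/w1.npz',im=im,W=W)
P=W.reshape(-1,3); P=P[(P[:,2]>.013)&(P[:,2]<.03)&(P[:,1]<-.24)&(P[:,1]>-.36)&(P[:,0]>.33)&(P[:,0]<.6)]
print(len(P),P.min(0),P.max(0),cv2.minAreaRect((P[:,:2]*1000).astype(np.float32)))
P=W.reshape(-1,3); P=P[(P[:,2]>.07)&(P[:,2]<.145)&(abs(P[:,1]+.293)<.03)&(abs(P[:,0]-.53)<.04)]
print(len(P),P.min(0),P.max(0))
```

```text
[ 0.5322821  -0.29289207  0.19477122]
980 [ 0.49548853 -0.33004212  0.0130094 ] [ 0.58189555 -0.25931753  0.02149702] ((538.3571166992188, -294.9067687988281), (70.08084869384766, 86.63660430908203), 89.27037048339844)Traceback (most recent call last):
  File "<stdin>", line 7, in <module>
    return umr_minimum(a, axis, None, out, keepdims, initial, where)
ValueError: zero-size array to reduction operation minimum which has no identity
```

View pics/w1.png

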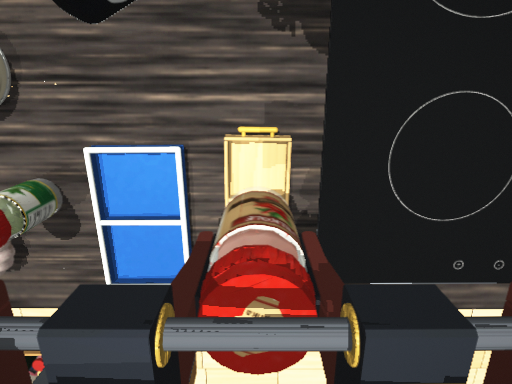

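The jar is held upright at about (255,270), over the far bay and centred between the rack walls at u 225–290.

Call:
drive_tool(commands=[[[0.1,0,0.003,0,0,0],[0.2,0,0.003,0,0,0],[0.3,0,0.003,0,0,0],[0.38,0,0.003,0,0,0],[0.43,0,0.003,0,0,0],[0.46,0,0.003,0,0,0],[0.48,0,0.003,0,0,0],[0.495,0,0.003,0,0,0],[0.5,0,0.003,0,0,0],[0.5,0,0.003,0,0,0]]])

```text
clock: 6.03
eef_pos: [0.5319, -0.2935, 0.0453]
ee_rot: [-1.712, 1.565, 3.004]
contact_force: [-0.1, 0.0, -0.9]
gripper_width: 0.0445
```

Call:
drive_tool(commands=[[[0.006,0,0,0,0,0],[0.006,0,0,0,0,0],[0.006,0,0,0,0,0],[0.006,0,0,0,0,0],[0.006,0,0,0,0,0],[0,0,0,0,0,0],[0,0,0,0,0,0],[-0.05,0,0,0,0,0],[-0.15,0,0,0,0,0],[-0.28,0,0,0,0,0]]], grip=0)

```text
clock: 6.87
eef_pos: [0.5304, -0.2925, 0.1277]
ee_rot: [-1.914, 1.56, 2.803]
contact_force: [0.3, -0.4, 0.5]
gripper_width: 0.0874
```

Call:
drive_tool(commands=[[[-0.12,0,0,0,0,0],[-0.2,0,-0.1,0,0,0],[-0.2,-0.02,-0.23,0,0,0],[-0.2,-0.04,-0.36,0,0,0],[-0.2,-0.06,-0.49,0,0,0],[-0.2,-0.08,-0.62,0,0,0],[-0.2,-0.1,-0.75,0,0,0],[-0.2,-0.113,-0.88,0,0,0],[-0.2,-0.113,-0.99,0,0,0],[-0.2,-0.113,-1,0,0,0]]])

```text
clock: 7.7
eef_pos: [0.4952, 0.0113, 0.1895]
ee_rot: [-2.011, 1.56, 2.709]
contact_force: [0.2, 0.6, 0.1]
gripper_width: 0.0881
```

Run:
```python
from h import *
im,d,i=cam('wrist'); W=cloud(d,i); s=robot.get_state(); print(s['eef_pos'])
P=W.reshape(-1,3)
def f(n,x,y,r,zl,zh):
    Q=P[(np.hypot(P[:,0]-x,P[:,1]-y)<r)&(P[:,2]>zl)&(P[:,2]<zh)]
    if len(Q): print(n,len(Q),Q.min(0).round(3),Q.max(0).round(3))
f('shaker',.497,.071,.04,.07,.1);f('lemon',.428,.126,.05,.012,.1);f('gar',.434,.021,.04,.012,.1);f('gj',.497,-.047,.04,.09,.13)
cv2.imwrite('pics/w2.png',im[...,::-1])
M=go([.497,.071,.031],[0,-1,0])
```

```text
[0.49558874 0.00979704 0.18944665]
shaker 1212 [0.484 0.052 0.07 ] [0.517 0.086 0.09 ]
lemon 1915 [0.411 0.093 0.017] [0.47  0.149 0.06 ]
gar 2100 [ 0.412 -0.012  0.015] [0.467 0.047 0.059]
gj 2539 [ 0.479 -0.07   0.09 ] [ 0.523 -0.026  0.108]
shift [ 0.529  0.012 -0.202] turn [ 0.003 -0.001  0.003] t 7.75
```

Call:
drive_tool(commands=[[[0,0.01,-0.12,0,0,0],[0,0.01,-0.2,0,0,0],[0,0.01,-0.2,0,0,0],[0,0.01,-0.2,0,0,0],[0.12,0.01,-0.2,0,0,0],[0.24,0.01,-0.2,0,0,0],[0.36,0.01,-0.2,0,0,0],[0.44,0.01,-0.2,0,0,0],[0.5,0.01,-0.2,0,0,0],[0.525,0.01,-0.2,0,0,0]]])

```text
clock: 8.58
eef_pos: [0.495, 0.0685, 0.0296]
ee_rot: [-1.797, 1.556, 2.922]
contact_force: [-0.3, 0.2, -0.3]
gripper_width: 0.0877
```

Call:
drive_tool(commands=[[[0,0,0,0,0,0],[0,0,0,0,0,0],[0,0,0,0,0,0],[0,0,0,0,0,0],[0,0,0,0,0,0],[0,0,0,0,0,0],[0,0,0,0,0,0],[0,0,0,0,0,0],[0,0,0,0,0,0],[0,0,0,0,0,0]]], grip=1)

```text
clock: 9.42
eef_pos: [0.4954, 0.0686, 0.0302]
ee_rot: [-1.814, 1.557, 2.905]
contact_force: [0.1, -0.5, 7.2]
gripper_width: 0.0403
```

Call:
drive_tool(commands=[[[-0.05,0,0,0,0,0],[-0.13,0,0,0,0,0],[-0.24,0,0,0,0,0],[-0.36,0,0,0,0,0],[-0.47,0,0,0,0,0],[-0.5,0,0.06,0,0,0],[-0.5,-0.03,0.14,0,0,0],[-0.5,-0.06,0.24,0,0,0],[-0.5,-0.09,0.34,0,0,0],[-0.5,-0.1,0.44,0,0,0]]])

```text
clock: 10.25
eef_pos: [0.4666, -0.0649, 0.18]
ee_rot: [-1.808, 1.556, 2.913]
contact_force: [0.2, -0.9, -0.6]
gripper_width: 0.0407
```

Run:
```python
from h import *
im,d,i=cam('wrist'); a=im.copy(); im2,_,_=cam('side'); im2=im2[100:300,180:430]
cv2.imwrite('pics/w3.png',np.hstack([a,cv2.resize(im2,None,fx=1.1,fy=1.1)[:220] if 0 else cv2.copyMakeBorder(im2,0,184,0,0,0)])[...,::-1])
```

```text
(no output)
```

View pics/w3.png

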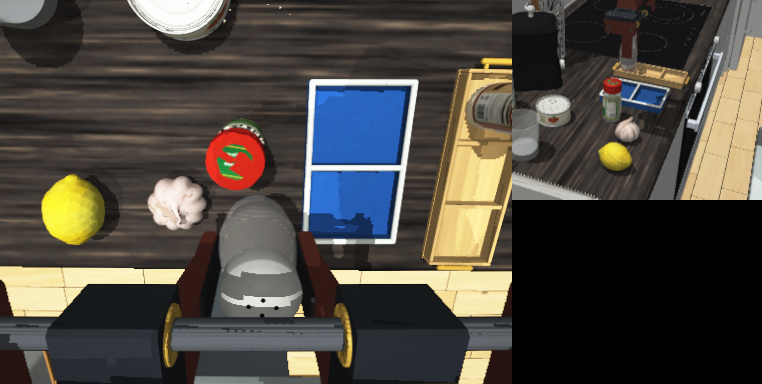

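The shaker is held at (258,260), and the red jar stands in the rack's far bay (490,108).

Call:
drive_tool(commands=[[[0,-0.01,0.13,0,0,0],[0,-0.01,0.26,0,0,0],[0,-0.01,0.39,0,0,0],[0,-0.01,0.51,0,0,0],[0,-0.01,0.61,0,0,0],[0,-0.01,0.69,0,0,0],[0,-0.01,0.74,0,0,0],[0,-0.01,0.763,0,0,0],[0,-0.01,0.763,0,0,0],[0,-0.01,0.763,0,0,0]]])

```text
clock: 11.18
eef_pos: [0.4652, -0.2948, 0.1792]
ee_rot: [-1.817, 1.556, 2.899]
contact_force: [0.3, -0.1, -0.5]
gripper_width: 0.0404
```

Run:
```python
from h import *
im,d,i=cam('wrist'); W=cloud(d,i);M=go([.464,-.2935,.0365],[0,-1,0]); P=W.reshape(-1,3)
cv2.imwrite('pics/w4.png',im[...,::-1])
Q=P[(P[:,2]>.013)&(P[:,2]<.03)&(P[:,1]<-.24)&(P[:,1]>-.36)&(P[:,0]>.33)&(P[:,0]<.6)]
print(len(Q),Q.min(0),Q.max(0),cv2.minAreaRect((Q[:,:2]*1000).astype(np.float32)))
Q=P[(P[:,2]>.09)&(P[:,2]<.12)&(P[:,1]<-.24)&(P[:,1]>-.34)&(P[:,0]>.49)&(P[:,0]<.6)]; print('jar',len(Q),Q.min(0),Q.max(0))
```

```text
shift [ 0.476  0.003 -0.001] turn [ 0.001 -0.001  0.005] t 11.23
2171 [ 0.4171312  -0.32993197  0.01300838] [ 0.58068252 -0.2583581   0.02137235] ((498.7469482421875, -294.46954345703125), (70.15209197998047, 164.10972595214844), 89.26895904541016)
jar 3249 [ 0.51560797 -0.31678745  0.09027513] [ 0.55962818 -0.2717086   0.11182681]
```

View pics/w4.png

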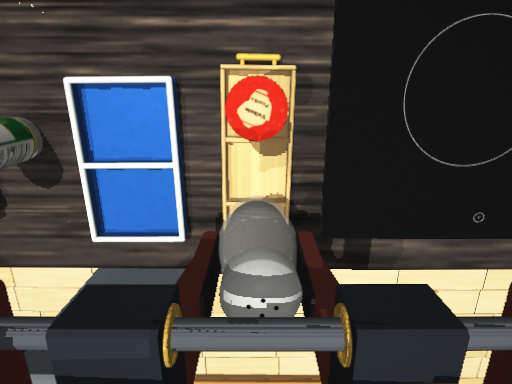

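Red jar's cap is at (257,107), centred in the far bay and upright. The shaker is over the middle bay.

Call:
drive_tool(commands=[[[0.1,0,0,0,0,0],[0.2,0,0,0,0,0],[0.29,0,0,0,0,0],[0.36,0,0,0,0,0],[0.41,0,0,0,0,0],[0.44,0,0,0,0,0],[0.46,0,0,0,0,0],[0.47,0,0,0,0,0],[0.475,0,0,0,0,0],[0.475,0,0,0,0,0]]])

```text
clock: 12.07
eef_pos: [0.4636, -0.294, 0.0373]
ee_rot: [-1.793, 1.557, 2.924]
contact_force: [-0.3, 0.8, -0.6]
gripper_width: 0.04
```

Call:
drive_tool(commands=[[[0,0,0,0,0,0],[0,0,0,0,0,0],[0,0,0,0,0,0],[0,0,0,0,0,0],[0,0,0,0,0,0],[0,0,0,0,0,0],[0,0,0,0,0,0],[-0.05,0,0,0,0,0],[-0.15,0,0,0,0,0],[-0.28,0,0,0,0,0]]], grip=0)

```text
clock: 12.9
eef_pos: [0.4629, -0.293, 0.1199]
ee_rot: [-1.9, 1.551, 2.817]
contact_force: [1.1, -0.6, 0.2]
gripper_width: 0.0876
```

Call:
drive_tool(commands=[[[-0.12,0,0,0,0,0],[-0.23,0,-0.03,0,0,0],[-0.23,0.03,-0.13,0,0,0],[-0.23,0.06,-0.26,0,0,0],[-0.23,0.09,-0.39,0,0,0],[-0.23,0.117,-0.52,0,0,0],[-0.23,0.117,-0.65,0,0,0],[-0.23,0.117,-0.76,0,0,0],[-0.23,0.117,-0.82,0,0,0],[-0.23,0.117,-0.82,0,0,0]]])

```text
clock: 13.73
eef_pos: [0.4977, -0.0443, 0.1898]
ee_rot: [-1.923, 1.551, 2.797]
contact_force: [-0.5, -0.4, -0.4]
gripper_width: 0.0877
```

Run:
```python
from h import *
M=go([.498,-.047,.041],[0,-1,0])
```

```text
shift [0.496 0.01  0.012] turn [ 0.003 -0.002  0.006] t 13.73
```

Call:
drive_tool(commands=[[[0,0.01,0.01,0.003,-0.002,0.006],[0,0.01,0.01,0.003,-0.002,0.006],[0.1,0.01,0.01,0.003,-0.002,0.006],[0.22,0.01,0.01,0.003,-0.002,0.006],[0.34,0.01,0.01,0.003,-0.002,0.006],[0.42,0.01,0.01,0.003,-0.002,0.006],[0.47,0.01,0.01,0.003,-0.002,0.006],[0.49,0.01,0.01,0.003,-0.002,0.006],[0.49,0.01,0.01,0.003,-0.002,0.006],[0.49,0.01,0.01,0.003,-0.002,0.006]]])

```text
clock: 14.57
eef_pos: [0.4984, -0.0471, 0.0431]
ee_rot: [2.245, 1.57, 0.672]
contact_force: [0.0, -0.5, 0.1]
gripper_width: 0.088
```

Call:
drive_tool(commands=[[[0,0,0,0,0,0],[0,0,0,0,0,0],[0,0,0,0,0,0],[0,0,0,0,0,0],[0,0,0,0,0,0],[0,0,0,0,0,0],[0,0,0,0,0,0],[0,0,0,0,0,0],[0,0,0,0,0,0],[0,0,0,0,0,0]]], grip=1)

```text
clock: 15.4
eef_pos: [0.4984, -0.0471, 0.0432]
ee_rot: [2.279, 1.57, 0.706]
contact_force: [1.1, 0.1, 2.2]
gripper_width: 0.044
```

Call:
drive_tool(commands=[[[-0.05,0,0,0,0,0],[-0.13,0,0,0,0,0],[-0.24,0,0,0,0,0],[-0.36,0,0,0,0,0],[-0.47,0,0,0,0,0],[-0.52,-0.03,0.05,0,0,0],[-0.52,-0.1,0.12,0,0,0],[-0.52,-0.18,0.2,0,0,0],[-0.52,-0.25,0.28,0,0,0],[-0.52,-0.3,0.36,0,0,0]]])

```text
clock: 16.23
eef_pos: [0.4059, -0.1553, 0.1989]
ee_rot: [-2.514, 1.57, 2.197]
contact_force: [-0.2, 0.6, -0.8]
gripper_width: 0.044
```

Call:
drive_tool(commands=[[[0,-0.01,0.1,0,0,0],[0,-0.02,0.21,0,0,0],[0,-0.026,0.32,0,0,0],[0,-0.026,0.4,0,0,0],[0,-0.026,0.45,0,0,0],[0,-0.026,0.463,0,0,0],[0,-0.026,0.463,0,0,0],[0,-0.026,0.463,0,0,0],[0.05,-0.026,0.463,0,0,0],[0.1,-0.026,0.463,0,0,0]]])

```text
clock: 17.07
eef_pos: [0.3985, -0.293, 0.1691]
ee_rot: [1.598, 1.57, 0.027]
contact_force: [-1.0, 0.1, 0.1]
gripper_width: 0.0438
```

Run:
```python
from h import *
im,d,i=cam('wrist'); W=cloud(d,i);M=go([.398,-.294,.049],[0,-1,0]); P=W.reshape(-1,3)
cv2.imwrite('pics/w5.png',im[...,::-1])
for n,a,b,zl,zh in (('jar',.49,.6,.09,.12),('shaker',.43,.5,.06,.1)):
  Q=P[(P[:,2]>zl)&(P[:,2]<zh)&(P[:,1]<-.24)&(P[:,1]>-.34)&(P[:,0]>a)&(P[:,0]<b)]; print(n,len(Q),Q.min(0),Q.max(0))
```

```text
shift [0.39  0.006 0.009] turn [ 0.    -0.001  0.001] t 17.12
jar 2435 [ 0.51391084 -0.31648371  0.09003813] [ 0.53622589 -0.27202119  0.11240174]
shaker 1711 [ 0.45207829 -0.31354735  0.06001967] [ 0.48563577 -0.27979362  0.09427129]
```

View pics/w5.png

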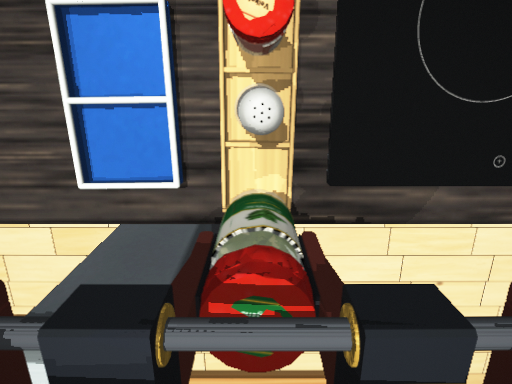

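Shaker stands centred in the middle bay (260,110). The green jar is over the near bay.

Call:
drive_tool(commands=[[[0.08,0.004,0.004,0,0,0],[0.16,0.004,0.004,0,0,0],[0.23,0.004,0.004,0,0,0],[0.29,0.004,0.004,0,0,0],[0.33,0.004,0.004,0,0,0],[0.36,0.004,0.004,0,0,0],[0.38,0.004,0.004,0,0,0],[0.39,0.004,0.004,0,0,0],[0.397,0.004,0.004,0,0,0],[0.397,0.004,0.004,0,0,0]]])

```text
clock: 17.95
eef_pos: [0.3979, -0.2924, 0.0475]
ee_rot: [-2.367, 1.567, 2.346]
contact_force: [0.9, -0.3, -1.5]
gripper_width: 0.0437
```

Call:
drive_tool(commands=[[[0,0,0,0,0,0],[0,0,0,0,0,0],[0,0,0,0,0,0],[0,0,0,0,0,0],[0,0,0,0,0,0],[0,0,0,0,0,0],[0,0,0,0,0,0],[-0.05,0,0,0,0,0],[-0.15,0,0,0,0,0],[-0.28,0,0,0,0,0]]], grip=0)

```text
clock: 18.78
eef_pos: [0.3965, -0.2914, 0.1303]
ee_rot: [-2.287, 1.561, 2.426]
contact_force: [1.1, -0.7, -0.8]
gripper_width: 0.0875
```

Call:
drive_tool(commands=[[[-0.1,0,0,0,0,0],[-0.2,0,-0.05,0,0,0],[-0.2,0.03,-0.18,0,0,0],[-0.2,0.06,-0.31,0,0,0],[-0.2,0.09,-0.44,0,0,0],[-0.2,0.13,-0.57,0,0,0],[-0.2,0.13,-0.7,0,0,0],[-0.2,0.13,-0.83,0,0,0],[-0.2,0.13,-0.95,0,0,0],[-0.2,0.13,-1,0,0,0]]])

```text
clock: 19.62
eef_pos: [0.4352, 0.0114, 0.192]
ee_rot: [-2.317, 1.56, 2.398]
contact_force: [0.3, -0.8, -0.8]
gripper_width: 0.0879
```

Run:
```python
from h import *
M=go([.436,.019,.008],[0,-1,0])
```

```text
shift [ 0.613  0.007 -0.021] turn [ 0.001 -0.002  0.002] t 19.62
```

Call:
drive_tool(commands=[[[0.05,0.007,-0.022,0.001,-0.002,0.002],[0.17,0.007,-0.022,0.001,-0.002,0.002],[0.29,0.007,-0.022,0.001,-0.002,0.002],[0.4,0.007,-0.022,0.001,-0.002,0.002],[0.48,0.007,-0.022,0.001,-0.002,0.002],[0.54,0.007,-0.022,0.001,-0.002,0.002],[0.58,0.007,-0.022,0.001,-0.002,0.002],[0.6,0.007,-0.022,0.001,-0.002,0.002],[0.603,0.007,-0.022,0.001,-0.002,0.002],[0.603,0.007,-0.022,0.001,-0.002,0.002]]])

```text
clock: 20.45
eef_pos: [0.436, 0.0193, 0.0112]
ee_rot: [-2.036, 1.569, 2.676]
contact_force: [0.3, 0.3, -0.3]
gripper_width: 0.0878
```

Call:
drive_tool(commands=[[[0,0,0,0,0,0],[0,0,0,0,0,0],[0,0,0,0,0,0],[0,0,0,0,0,0],[0,0,0,0,0,0],[0,0,0,0,0,0],[0,0,0,0,0,0],[0,0,0,0,0,0],[0,0,0,0,0,0],[0,0,0,0,0,0]]], grip=1)

```text
clock: 21.28
eef_pos: [0.4363, 0.0192, 0.0115]
ee_rot: [-2.189, 1.57, 2.523]
contact_force: [-0.9, -0.3, 5.4]
gripper_width: 0.0545
```

Call:
drive_tool(commands=[[[-0.04,0,0,0,0,0],[-0.1,0,0,0,0,0],[-0.18,0,0,0,0,0],[-0.27,0,0,0,0,0],[-0.33,0,0,0,0,0],[-0.35,0,0.06,0,0,0],[-0.35,0,0.15,0,0,0],[-0.35,0,0.25,0,0,0],[-0.35,0,0.35,0,0,0],[-0.35,0,0.42,0,0,0]]])

```text
clock: 22.12
eef_pos: [0.4362, -0.1086, 0.1166]
ee_rot: [-2.222, 1.57, 2.49]
contact_force: [0.2, 0.2, -0.9]
gripper_width: 0.0543
```

Call:
drive_tool(commands=[[[0,-0.01,0.1,0,0,0],[0,-0.01,0.17,0,0,0],[0,-0.01,0.185,0,0,0],[0.04,-0.01,0.185,0,0,0],[0.12,-0.01,0.185,0,0,0],[0.2,-0.01,0.185,0,0,0],[0.26,-0.01,0.185,0,0,0],[0.3,-0.01,0.185,0,0,0],[0.31,-0.01,0.185,0,0,0],[0.31,-0.01,0.185,0,0,0]]])

```text
clock: 22.95
eef_pos: [0.4323, -0.1633, 0.0228]
ee_rot: [-2.032, 1.568, 2.68]
contact_force: [0.9, -1.5, 0.4]
gripper_width: 0.0543
```

Call:
drive_tool(commands=[[[0,0,0,0,0,0],[0,0,0,0,0,0],[0,0,0,0,0,0],[0,0,0,0,0,0],[0,0,0,0,0,0],[0,0,0,0,0,0],[-0.06,0,0,0,0,0],[-0.15,0,0,0,0,0],[-0.28,0,0,0,0,0],[-0.4,0,0,0,0,0]]], grip=0)

```text
clock: 23.78
eef_pos: [0.4319, -0.1632, 0.1439]
ee_rot: [-2.007, 1.566, 2.705]
contact_force: [1.5, -0.5, -0.6]
gripper_width: 0.0875
```

Run:
```python
from h import *
im,d,i=cam('top'); W=cloud(d,i); P=W.reshape(-1,3)
Q=P[(P[:,2]>.028)&(P[:,2]<.08)&(P[:,1]<-.11)&(P[:,1]>-.22)&(P[:,0]>.36)&(P[:,0]<.56)]; print('garlic?',len(Q),Q.min(0) if len(Q) else '',Q.max(0) if len(Q) else '')
Q=P[(P[:,2]>.015)&(P[:,2]<.08)&(np.hypot(P[:,1]-.126,P[:,0]-.43)<.06)]; print('lemon',len(Q),Q.min(0),Q.max(0))
cv2.imwrite('pics/t6.png',im[180:290,100:400,::-1].repeat(2,0).repeat(2,1))
go([.43,.124,.25],[0,-1,0])
```

```text
garlic? 0  
lemon 721 [0.39193006 0.09403083 0.02358064] [0.46463475 0.15032857 0.05979327]
shift [-0.335 -0.018 -0.962] turn [-0.     0.001 -0.002] t 23.83
```

View pics/t6.png

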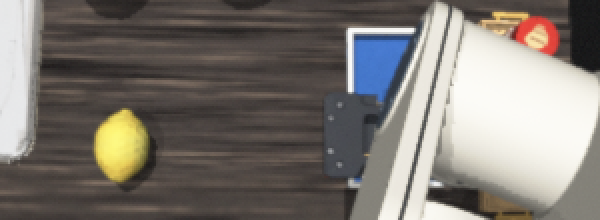

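The arm hides the tray in this view. The lemon is undisturbed at (122,146), at world (0.428, 0.122). I'll check the garlic on the way back.

Call:
drive_tool(commands=[[[-0.1,0,-0.08,0,0,0],[-0.1,0,-0.2,0,0,0],[-0.1,-0.013,-0.33,0,0,0],[-0.1,-0.013,-0.46,0,0,0],[-0.1,-0.013,-0.59,0,0,0],[-0.1,-0.013,-0.72,0,0,0],[-0.1,-0.013,-0.83,0,0,0],[-0.1,-0.013,-0.91,0,0,0],[-0.1,-0.013,-0.95,0,0,0],[-0.1,-0.013,-0.95,0,0,0]]])

```text
clock: 24.67
eef_pos: [0.4319, 0.1224, 0.1796]
ee_rot: [1.337, 1.565, -0.231]
contact_force: [-0.0, -0.4, 0.0]
gripper_width: 0.0882
```

Run:
```python
from h import *
go([.428,.122,.014],[0,-1,0])
im,d,i=cam('top'); W=cloud(d,i); P=W.reshape(-1,3)
Q=P[(P[:,2]>.028)&(P[:,2]<.08)&(P[:,1]<-.11)&(P[:,1]>-.22)&(P[:,0]>.36)&(P[:,0]<.56)]; print('garlic',len(Q),Q.min(0) if len(Q) else '',Q.max(0) if len(Q) else '')
cv2.imwrite('pics/t7.png',im[120:300,100:400,::-1].repeat(2,0).repeat(2,1))
```

```text
shift [ 0.552 -0.016  0.001] turn [ 0.001  0.    -0.002] t 24.67
garlic 564 [ 0.40322581 -0.19310409  0.02819878] [ 0.45734863 -0.13587841  0.06352185]
```

View pics/t7.png

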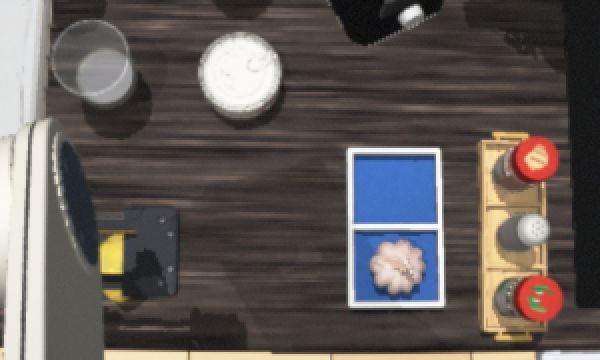

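Garlic sits in the near tray bay (398,266), and all three rack items stand upright in their bays. Now the lemon.

Call:
drive_tool(commands=[[[0.05,-0.012,0,0,0,-0.002],[0.15,-0.012,0,0,0,-0.002],[0.26,-0.012,0,0,0,-0.002],[0.36,-0.012,0,0,0,-0.002],[0.44,-0.012,0,0,0,-0.002],[0.5,-0.012,0,0,0,-0.002],[0.53,-0.012,0,0,0,-0.002],[0.545,-0.012,0,0,0,-0.002],[0.545,-0.012,0,0,0,-0.002],[0.545,-0.012,0,0,0,-0.002]]])

```text
clock: 25.55
eef_pos: [0.4296, 0.1206, 0.0166]
ee_rot: [-0.02, 1.569, -1.59]
contact_force: [0.4, 0.3, 0.2]
gripper_width: 0.0877
```

Call:
drive_tool(commands=[[[0,0,0,0,0,0],[0,0,0,0,0,0],[0,0,0,0,0,0],[0,0,0,0,0,0],[0,0,0,0,0,0],[0,0,0,0,0,0],[0,0,0,0,0,0],[0,0,0,0,0,0],[0,0,0,0,0,0],[0,0,0,0,0,0]]], grip=1)

```text
clock: 26.38
eef_pos: [0.4299, 0.1207, 0.0169]
ee_rot: [0.35, 1.569, -1.22]
contact_force: [-0.6, -0.3, 7.0]
gripper_width: 0.0549
```

Call:
drive_tool(commands=[[[-0.04,0,0,0,0,0],[-0.1,0,0,0,0,0],[-0.18,0,0,0,0,0],[-0.27,0,0,0,0,0],[-0.36,0,0,0,0,0],[-0.42,0.05,0.06,0,0,0],[-0.42,0.12,0.15,0,0,0],[-0.42,0.2,0.25,0,0,0],[-0.42,0.26,0.35,0,0,0],[-0.42,0.29,0.42,0,0,0]]])

```text
clock: 27.22
eef_pos: [0.5191, -0.0071, 0.1435]
ee_rot: [0.908, 1.567, -0.662]
contact_force: [0.5, 0.1, -0.1]
gripper_width: 0.0551
```

Call:
drive_tool(commands=[[[0,-0.01,0.11,0,0,0],[0,-0.01,0.23,0,0,0],[0,-0.01,0.35,0,0,0],[0,-0.01,0.44,0,0,0],[0,-0.01,0.5,0,0,0],[0,-0.01,0.523,0,0,0],[0,-0.01,0.523,0,0,0],[0.05,-0.01,0.523,0,0,0],[0.12,-0.01,0.523,0,0,0],[0.18,-0.01,0.523,0,0,0]]])

```text
clock: 28.05
eef_pos: [0.5164, -0.1627, 0.0893]
ee_rot: [1.01, 1.567, -0.559]
contact_force: [0.1, 0.4, -1.5]
gripper_width: 0.055
```

Run:
```python
from h import *
go([.516,-.164,.024],[0,-1,0])
im,d,i=cam('wrist'); cv2.imwrite('pics/w8.png',im[...,::-1])
```

```text
shift [ 0.218 -0.002  0.004] turn [ 0.001  0.001 -0.001] t 28.05
```

View pics/w8.png

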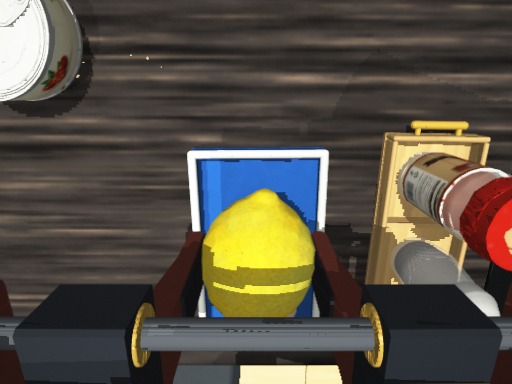

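The lemon is held at (258,255), over the far tray bay and centred between the rims. The jars are clear of the gripper.

Call:
drive_tool(commands=[[[0.05,-0.002,0.004,0,0,0],[0.1,-0.002,0.004,0,0,0],[0.14,-0.002,0.004,0,0,0],[0.17,-0.002,0.004,0,0,0],[0.19,-0.002,0.004,0,0,0],[0.205,-0.002,0.004,0,0,0],[0.213,-0.002,0.004,0,0,0],[0.217,-0.002,0.004,0,0,0],[0.217,-0.002,0.004,0,0,0],[0.217,-0.002,0.004,0,0,0]]])

```text
clock: 28.93
eef_pos: [0.5138, -0.1633, 0.0213]
ee_rot: [-1.325, 1.569, -2.893]
contact_force: [0.4, 0.6, -1.3]
gripper_width: 0.055
```

Call:
drive_tool(commands=[[[0,0,0,0,0,0],[0,0,0,0,0,0],[0,0,0,0,0,0],[0,0,0,0,0,0],[0,0,0,0,0,0],[0,0,0,0,0,0],[-0.06,0,0,0,0,0],[-0.15,0,0,0,0,0],[-0.28,0,0,0,0,0],[-0.4,0,0,0,0,0]]], grip=0)

```text
clock: 29.77
eef_pos: [0.5132, -0.163, 0.1423]
ee_rot: [-1.645, 1.568, 3.069]
contact_force: [1.3, -0.4, 0.0]
gripper_width: 0.088
```

Call:
drive_tool(commands=[[[-0.1,0,-0.08,0,0,0],[-0.2,0,-0.2,0,0,0],[-0.2,-0.05,-0.33,0,0,0],[-0.2,-0.1,-0.46,0,0,0],[-0.2,-0.15,-0.59,0,0,0],[-0.2,-0.2,-0.72,0,0,0],[-0.2,-0.25,-0.83,0,0,0],[-0.2,-0.27,-0.91,0,0,0],[-0.2,-0.27,-0.95,0,0,0],[-0.2,-0.27,-0.95,0,0,0]]])

```text
clock: 30.6
eef_pos: [0.4314, 0.1239, 0.2028]
ee_rot: [-1.847, 1.568, 2.871]
contact_force: [-0.1, -1.0, -0.0]
gripper_width: 0.0878
```

Run:
```python
from h import *
im,d,i=cam('top'); W=cloud(d,i); P=W.reshape(-1,3)
def q(n,a,b,c,e,zl):
  Q=P[(P[:,2]>zl)&(P[:,2]<.13)&(P[:,0]>a)&(P[:,0]<b)&(P[:,1]>c)&(P[:,1]<e)]
  if len(Q): print(n,len(Q),((Q.min(0)+Q.max(0))/2).round(3),np.ptp(Q,0).round(3),'top',Q[:,2].max().round(3))
q('garlic',.38,.472,-.22,-.11,.03); q('lemon',.475,.57,-.22,-.11,.03)
q('near jar',.36,.43,-.34,-.24,.092);q('shaker',.43,.5,-.34,-.24,.07);q('far jar',.5,.58,-.34,-.24,.092)
q('tin',.57,.7,-.05,.06,.03); q('glass',.57,.7,.09,.22,.02)
cv2.imwrite('pics/t9.png',im[120:300,100:400,::-1].repeat(2,0).repeat(2,1))
```

```text
garlic 551 [ 0.43  -0.164  0.047] [0.054 0.057 0.033] top 0.064
lemon 721 [ 0.513 -0.163  0.049] [0.075 0.055 0.034] top 0.066
near jar 455 [ 0.397 -0.293  0.103] [0.047 0.046 0.022] top 0.114
shaker 245 [ 0.465 -0.294  0.082] [0.033 0.032 0.023] top 0.094
far jar 445 [ 0.534 -0.293  0.103] [0.044 0.044 0.021] top 0.114
tin 1234 [0.635 0.004 0.036] [0.087 0.084 0.011] top 0.042
glass 889 [0.634 0.153 0.057] [0.079 0.078 0.074] top 0.095
```

View pics/t9.png

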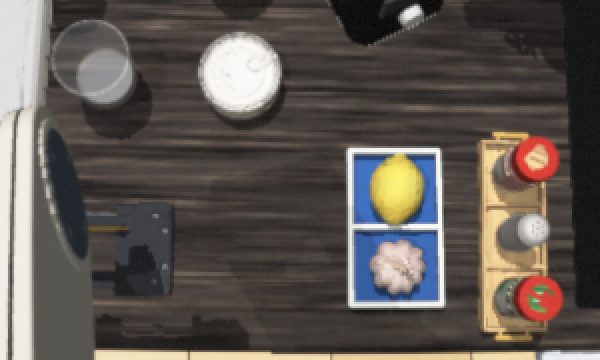

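The final view shows all five items in place: lemon (398,188), garlic (398,266), rack items at (535,160), (530,232) and (540,298). The glass and tin have not moved, and every position is well inside its limits.

```bash
python3 -c "
from plant import robot
print(robot.hand_in())"
```

```text
the job is handed in; nothing more can be done
None
```

All five items are sorted, and I handed the job in at about 31 s of the 138 s allowed. The shaker is in the rack's middle bay, the red-label jar in the far end bay and the green-label jar in the near one. The lemon is in the tray's far bay and the garlic in the near one.

- **Rack and tray:** my last top-camera check put every item within about 4 mm of its bay centre. The jar and shaker tops were 4–8 mm higher than on bare worktop, as expected with the 4 mm bay floor, and they looked upright.
- **Glass and tin:** both measured where they were at the start, to within 1 mm.
- **Robot:** it was clear of everything, with the gripper open.
- **Readings that disagreed:** in the grip the jars measured 44 mm and the shaker 40 mm, against the stated 42 and 44 mm. The wrist camera placed things about 3 mm further out in x than the other cameras. Neither affected the placing.
- **Not measured:** I judged tilt only from the pictures and top heights.

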